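Wet the stiff brush and close the cleaner pot

ROBOT

A 7-joint arm with a two-finger parallel gripper is mounted at the origin on a cart in front of the work surface, level with it; the furniture and walls round the work are solid. World frame = base frame: x ahead of the robot, y to its left, z up, the work surface at z = 0. Lengths are in m, angles in degrees, forces in N, time in s.
With the tool pointing down it reaches from about 0.425 to 0.875 m from the base axis. Payload 8.4 kg.
Tool frame: the origin (TCP) lies at the very end of the fingers, on their centre line; the grasp point (between the pads) lies 19 mm behind it (arm.grip_point_offset is the distance from the TCP to the grasp point, in m); z points along the fingers, y is the line along which they close (so a half turn about z gives the same grasp; the last joint's range is limited). The gripper opens to 87 mm and grips with 3 to 60 N. Pads are 19 mm wide; open, the fingers measure 117 mm over their backs; the gripper's body (75 mm by 190 mm) begins 51 mm behind the grasp point.
Start: joints at [-77.017, 19.091, 2.286, 83.961, -0.768, 76.965, -3.352], TCP at [0.208, 0.616, 0.223] pointing down, gripper open.
Joint ranges: [-147.57, 147.57], [-21.85, 119.76], [-74.77, 79.35], [14.55, 137.4], [-85.83, 265.84], [4.83, 119.75], [-152.11, 152.11]. Speed limits (degrees/s): [127.2, 127.2, 159.86, 159.86, 180, 180, 180].

INTERFACE

Orientations are given as [roll, pitch, yaw] about the fixed x, y, z axes, in that order (R = Rz(yaw) Ry(pitch) Rx(roll)).
In Python, from workcell import arm gives the robot as it stands. The module is installed in compiled form; this text tells all that it offers. Calls block until the motion is done:
- arm.move_ptp(position, orientation): joint-space move of the TCP to a pose.
- arm.line_to(position, ori=None, v=0.15): straight line of the TCP; ori=None keeps the orientation; v is the mean speed in m/s.
- arm.movej(angles): joint-space move.
- arm.gripper_open() and arm.grab(newtons=None): open the fingers fully, or close them until they stop; newtons is the grip in N (None keeps the last).
- arm.pause(seconds).
- arm.solve_ik(position, orientation): joint angles nearest the present ones, or None.
- arm.sense(): the state.
- arm.get_image(name): name is "scene" or "side" or "wrist"; returns the picture (384x512x3 uint8, red, green, blue); there is no depth.
- arm.calibration(name): a dict with "fx", "fy", "cx", "cy" (pixels), "T" (4x4, takes a point from camera to world coordinates); the wrist camera has in their place "tool_from_camera" (4x4, takes a point from camera to tool coordinates, whose origin is the TCP and whose axes are the flange's). Camera axes: x right, y up, looking along -z (the intrinsics and any distortion apply to the point x, -y, -z); pixel columns grow to the right and rows downward; lengths in m; the calibration is good to about 2 mm. A picture is of the moment at which its call begins: read the wrist's pose just before it. calibration takes no time and is no camera call.
A pose or a line that the arm cannot do raises arm.PlanningError and nothing moves.
- arm.hand_in(): hands the job in; it is judged then, once.
The state is a dict: "t": time; "joint_positions": joint angles; "joint_vel": joint speeds; "joint_torque": joint torques, N m; "position": TCP position; "tool_rot": TCP orientation; "wrist_force": force on the tool from outside, world axes, zero at the start; "wrist_torque": the same for the moment, N m; "gripper_width": finger opening in m; "gripper_force": force on a finger pad.
Only numpy, scipy, OpenCV 4.12 (cv2) and the standard library are available. Lean on these libraries where they do the work, as an engineer would, in place of code of your own. Each camera call takes 0.05 s, during which the arm holds its last target. There are 200 camera calls.

TASK

The flat brush on the rest has gone stiff: take it by its handle, dip its bristles fully into the open steel pot without ramming the pot, and lay it back in the notches of its rest to soften, bristles over the tray as before. Then close that pot with the loose rubber stopper, pushed fully home so its flange sits flat on the rim. Leave the ink tin, the glue bottle and the loupe where they stand.

Things in the scene. Friction and masses are not known exactly. Their poses are not given: they have to be found in the camera images.
- brush: Flat brush, blue handle, 215 mm long, 60 g, rigid. Origin mid length, mid width, on its underside; -y points to the bristles, +y to the butt, x across the width, z through the 14 mm thickness. Ferrule and bristles: 38 mm wide, y = -108 to -33 mm, the bristles the last 45 mm or so. Centre of mass at y = -27 mm. It starts in the rest.
- brush_grip (a point): Point inside the brush's handle at (0, 70, 7.5) mm in its frame. Here the handle is 20 mm wide (x) and 11 mm thick (z); it ends 38 mm further on. At the start the handle sticks out freely from the near fork (y = 33 mm) towards the robot, this point being about 97 mm above the table.
- brush_tip (a point): Middle of the free end of the bristles, fixed to the brush at (0, -107.5, 7) mm in its frame.
- brush_rest: Fixed steel rest: drip tray 178 x 90 mm, rim 12 mm high, x = -45 to 133 mm in its frame, with two upright forks. Origin on the table, z up, +x away from the robot, yaw varies. The lying brush has its origin at (0, 0, 64) mm, its -y axis along +x and 22 degrees down, its x axis along +y, the tip at about (102, 0, 30) mm.
- near_notch (a point): Floor of the near fork's notch, at (-27, 0, 77) mm in the rest's frame: carries the handle; notch 30 mm wide, open upward, prongs 10 mm high, plate 5 mm thick and 54 mm wide.
- far_notch (a point): Floor of the far fork's notch, at (48, 0, 44) mm in the rest's frame: carries the ferrule; notch 45 mm wide, open upward, prongs 10 mm high, plate 5 mm thick and 69 mm wide.
- open_pot: The open steel pot: round, 84 mm tall, outside diameter 65, bore 58 mm, inner floor 5 mm above its underside. Fixed in a grey bracket (base 128 x 104 mm), tilted 30 degrees from vertical, mouth towards the robot. Origin at the centre of its underside; z along its axis out of the mouth, y horizontal (to the left), x away from the robot and up. The bracket leaves the upper 20 mm of the pot free.
- pot_mouth (a point): Centre of the open pot's mouth, in the plane of its rim, at (0, 0, 84) mm in the pot's frame, about 100 mm above the table.
- closed_pot: A second pot just like it in a second bracket, already closed by its own stopper (fixed); not to be used. Same frame as the open pot. The two pots may have changed places.
- stopper: Loose black rubber stopper, 58 mm tall, 60 g, standing on the table, narrow end down. Origin at the centre of its narrow end, z along its axis to the knob. Plug tapers from 49 to 53 mm diameter over z = 0 to 24 mm; flange 67 mm diameter, z = 24 to 30 mm; round knob 27 mm diameter, z = 30 to 58 mm. Fully home, its origin is at (0, 0, 60) mm in the pot's frame; its weight keeps it there.
- ink_tin: Small ochre ink tin, 69 mm diameter, 70 mm tall, loose, on the near part of the table; bystander. Origin under its centre.
- glue_bottle: White glue bottle with a pointed orange cap, 52 mm diameter, 152 mm tall, loose, standing behind the pots; bystander. Origin under its centre.
- loupe: Black stand magnifier, 36 mm diameter, 42 mm tall, loose; bystander. Origin under its centre.
There are look-alikes about, which are no part of the job. Leave any purple look-alike of the stopper alone.

How it is judged:
By the outcome, as a careful person would: the job done as asked, in the order asked, and still so for the second after the job is handed in, with the robot touching nothing.
It also fails if it takes over 72 s, if anything falls off the work surface, if the arm or the gripper's body presses on something with over 40 N, if the wrist force passes 120 N, or if a joint passes its speed limit or range.

## Working session

There is one attempt and no reset: what is moved stays moved. The work goes in short steps, each a Python script; the robot and the scene stay as the last script left them, time stands still between calls to the robot, and variables do not carry over. Pictures are saved under pics/ and viewed, at most 10 in all, crops included, and the job is handed in when it is done.

```bash
mkdir -p pics
python3 - <<'E'
from workcell import arm
import cv2, numpy as np
for n in ("scene","side"):
    im=arm.get_image(n); cv2.imwrite(f"pics/{n}0.png",im[:,:,::-1]); c=arm.calibration(n); print(n,{k:(np.round(v,4).tolist()) for k,v in c.items()})
c=arm.calibration("wrist");print({k:(np.round(v,4).tolist()) for k,v in c.items()})
s=arm.sense();print({k:np.round(v,3).tolist() for k,v in s.items()}, arm.grip_point_offset)
a=cv2.imread("pics/scene0.png");cv2.imwrite("pics/scene0b.png",cv2.resize(a,(800,600),interpolation=cv2.INTER_CUBIC))
a=cv2.imread("pics/side0.png");cv2.imwrite("pics/side0b.png",cv2.resize(a,(800,600),interpolation=cv2.INTER_CUBIC))
E
```

```text
scene {'fx': 375.2158, 'fy': 375.2158, 'cx': 254.3333, 'cy': 190.4392, 'T': [[0.8891, 0.3522, -0.2922, 0.2574], [-0.4576, 0.6793, -0.5738, -0.5551], [-0.0036, 0.6439, 0.7651, 0.9271], [0.0, 0.0, 0.0, 1.0]]}
side {'fx': 453.4749, 'fy': 453.4749, 'cx': 255.4452, 'cy': 187.467, 'T': [[0.7522, 0.3618, -0.5507, -0.0708], [-0.6589, 0.4087, -0.6316, -0.701], [-0.0035, 0.8379, 0.5458, 0.752], [0.0, 0.0, 0.0, 1.0]]}
{'fx': 305.1088, 'fy': 305.1088, 'cx': 254.7299, 'cy': 194.1818, 'tool_from_camera': [[0.0001, 0.9538, 0.3004, 0.0832], [1.0, -0.0001, -0.0, 0.0001], [0.0, 0.3004, -0.9538, -0.1626], [0.0, 0.0, 0.0, 1.0]]}
{'t': 0.1, 'joint_positions': [-77.016, 19.125, 2.286, 84.006, -0.769, 76.966, -3.351], 'joint_vel': [-0.083, -0.1, 0.038, -0.135, -0.019, 0.086, 0.063], 'joint_torque': [0.003, -65.78, 1.339, -40.472, -0.06, 0.041, 0.0], 'position': [0.208, 0.615, 0.222], 'tool_rot': [-179.918, 0.005, 161.331], 'wrist_force': [-0.459, -1.01, 0.208], 'wrist_torque': [0.052, -0.024, 0.036], 'gripper_force': 0.0, 'gripper_width': 0.087} 0.0187
```

View pics/scene0b.png

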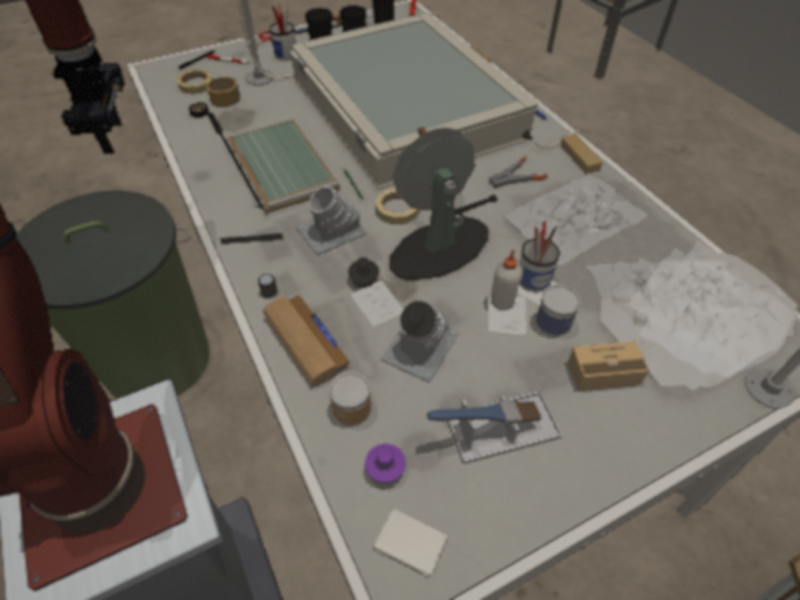

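View pics/side0b.png

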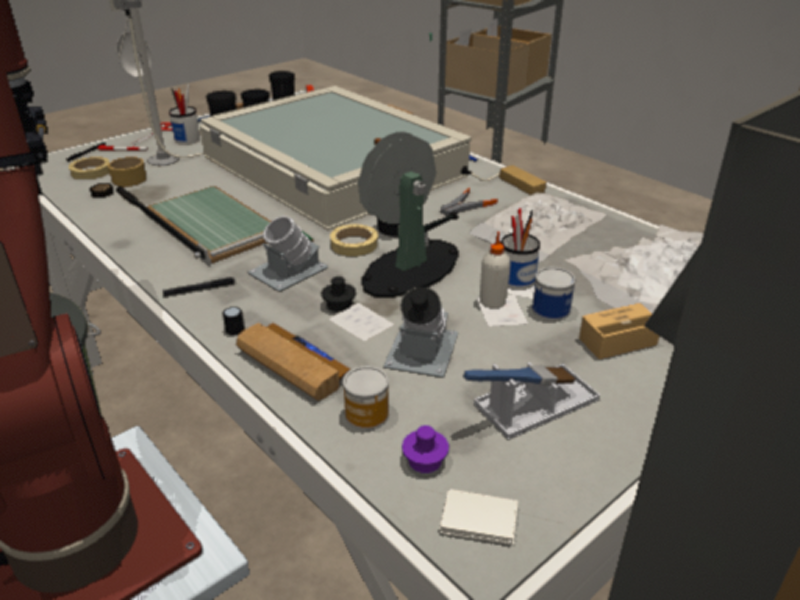

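Scene: the open pot is at (330,210) (800-px view), bore visible and bracket below. The pot at (420,330) has a black knob, so it is the closed one. Stopper candidates are the black one standing loose at (363,272), the purple look-alike at (385,463), and the black knob fixed in the closed pot at (418,318). The black one at (363,272) fits, and I'll confirm it in a crop. The brush lies on its rest at (430..540,412).

```bash
cat > h.py <<'E'
import numpy as np, cv2
from scipy.spatial.transform import Rotation as Ro
from workcell import arm
def pose(s=None):
    s=s or arm.sense(); T=np.eye(4); T[:3,:3]=Ro.from_euler('xyz',s['tool_rot'],degrees=True).as_matrix(); T[:3,3]=s['position']; return T
def cam(name,tool=None):
    c=arm.calibration(name); T=c['T'] if name!='wrist' else tool@np.array(c['tool_from_camera']); return c,np.array(T)
def ray(ct,u,v):
    c,T=ct; d=T[:3,:3]@np.array([(u-c['cx'])/c['fx'],-(v-c['cy'])/c['fy'],-1]); return T[:3,3],d/np.linalg.norm(d)
def plane(ct,u,v,z):
    o,d=ray(ct,u,v); return o+d*(z-o[2])/d[2]
def tri(*rs):
    A=np.zeros((3,3));b=np.zeros(3)
    for o,d in rs:
        P=np.eye(3)-np.outer(d,d);A+=P;b+=P@o
    x=np.linalg.solve(A,b); return x,max(np.linalg.norm(np.cross(x-o,d)) for o,d in rs)
def proj(ct,p):
    c,T=ct; q=T[:3,:3].T@(np.asarray(p)-T[:3,3]); return np.array([c['cx']+c['fx']*q[0]/-q[2],c['cy']+c['fy']*q[1]/q[2]])
def rot(x=None,y=None,z=None):
    "rpy from tool z and approximate y axis"
    z=np.asarray(z,float)/np.linalg.norm(z); y=np.asarray(y,float); y=y-z*(y@z); y/=np.linalg.norm(y)
    return Ro.from_matrix(np.c_[np.cross(y,z),y,z]).as_euler('xyz',degrees=True)
E
python3 - <<'E'
from h import *
S,D=cam('scene'),cam('side'); k=1/1.5625
for n,a,b in [('stopper knob',(363,263),(338,283)),('pot mouth',(333,200),(284,236)),('closed knob',(418,312),(420,300)),('brush butt',(430,414),(467,375)),('brush end',(540,410),(572,374)),('glue tip',(511,256),(497,240)),('tin top',(351,388),(366,383)),('loupe top',(267,277),(232,313)),('lamp head top',(440,130),(400,135)),('lamp head left',(394,180),(362,190)),('lamp base',(440,248),(410,268)),('purple',(384,455),(426,435))]:
    x,e=tri(ray(S,a[0]*k,a[1]*k),ray(D,b[0]*k,b[1]*k)); print(n,x.round(3),round(e,4))
for n in('scene','side'):
    c=arm.calibration(n); print(c.keys())
a=cv2.imread('pics/scene0.png')[100:220,170:320];cv2.imwrite('pics/crop1.png',cv2.resize(a,None,fx=5,fy=5,interpolation=cv2.INTER_CUBIC))
E
```

```text
stopper knob [0.572 0.213 0.052] 0.0029
pot mouth [0.591 0.416 0.061] 0.0004
closed knob [0.588 0.007 0.11 ] 0.0034
brush butt [ 0.506 -0.18   0.112] 0.0024
brush end [ 0.7   -0.225  0.036] 0.0032
glue tip [0.794 0.027 0.138] 0.0024
tin top [ 0.426 -0.051  0.06 ] 0.0025
loupe top [0.388 0.284 0.033] 0.0034
lamp head top [0.772 0.266 0.274] 0.0035
lamp head left [0.67  0.259 0.195] 0.0048
lamp base [0.757 0.217 0.008] 0.0012
purple [ 0.424 -0.184  0.053] 0.0035
dict_keys(['fx', 'fy', 'cx', 'cy', 'T'])
dict_keys(['fx', 'fy', 'cx', 'cy', 'T'])
```

View pics/crop1.png

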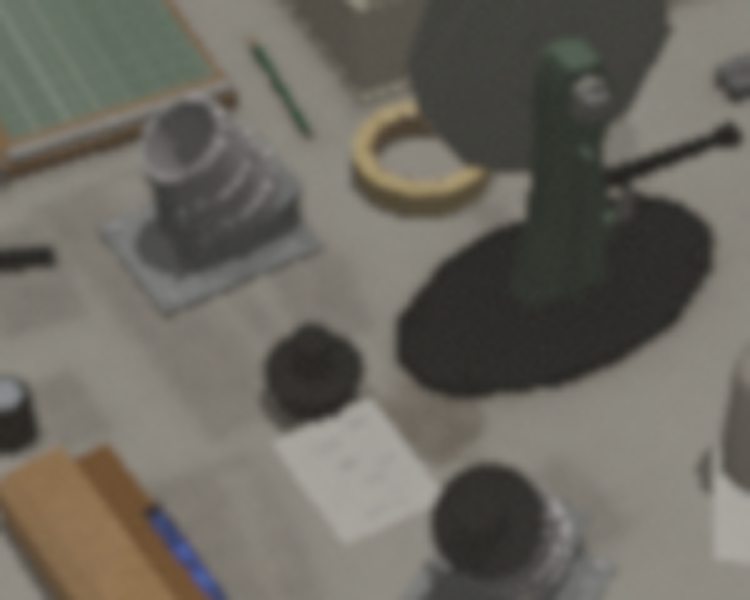

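Crop: the black stopper stands free at crop (312,370), narrow end down, and the open pot's dark bore shows at (185,140). The closed pot's stopper is at (490,520). So the target stopper is the free black one. Next come the wrist views.

Run:
```python
from h import *
import json
P={}
def shot(n,p,yaw=180):
    arm.move_ptp(p,[180,0,yaw]); arm.pause(0.15); T=pose(); im=arm.get_image('wrist'); cv2.imwrite(f'pics/{n}.png',im[:,:,::-1]); P[n]=T.tolist()
shot('w1',[0.50,0.40,0.22]); shot('w2',[0.50,0.24,0.27]); shot('w3',[0.53,-0.13,0.25]); shot('w4',[0.56,-0.25,0.25])
json.dump(P,open('P.json','w'))
s=arm.sense();print(s['t'],s['joint_positions'])
m=np.vstack([np.hstack([cv2.imread(f'pics/{a}.png') for a in r]) for r in (('w1','w2'),('w3','w4'))])
cv2.imwrite('pics/mosA.png',cv2.resize(m,(800,600),interpolation=cv2.INTER_AREA))
```

```text
4.9167 [-12.27457922  16.25352836  39.95710605  88.69918458 -10.60194135
  78.90015814 118.72739156]
```

View pics/mosA.png

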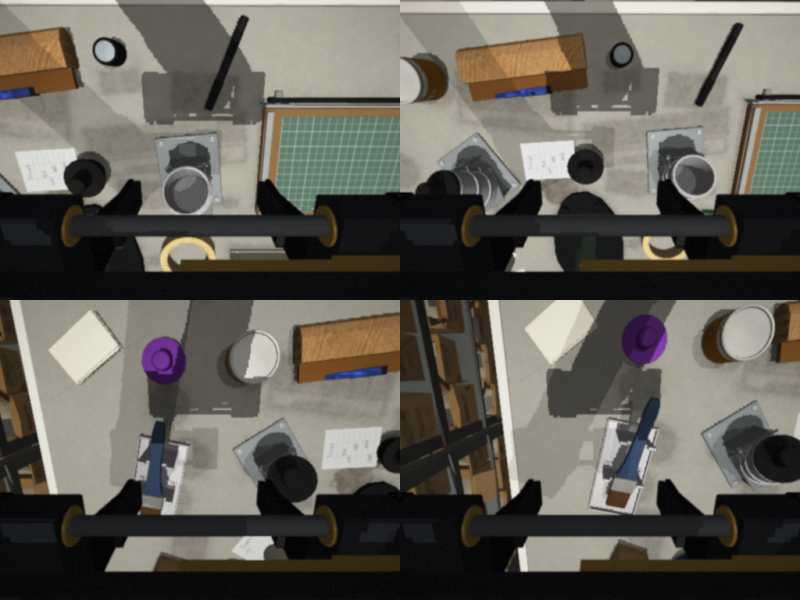

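Mosaic, native pixels = ×1.28 per tile. w1 (top left) shows the open pot's mouth at tile (187,190) and the stopper at (86,177). w2 (top right) shows the mouth at (293,175) and the stopper at (185,166). w3 and w4 (bottom) show the blue handle and rest at (150,465) and (235,445). Next I'll measure with masks and one enlarged composite.

Run:
```python
from h import *
import json
P={k:np.array(v) for k,v in json.load(open('P.json')).items()}
I={k:cv2.imread(f'pics/{k}.png') for k in P}
# brush blue handle
for k in('w3','w4'):
    hsv=cv2.cvtColor(I[k],cv2.COLOR_BGR2HSV); m=cv2.inRange(hsv,(100,90,25),(125,255,200)); m[320:]=0
    n,l,st,c=cv2.connectedComponentsWithStats(m); 
    for i in range(1,n):
        if st[i,4]>150: print(k,'blue',st[i],c[i].round(1))
for k in('w1','w2'):
    g=cv2.cvtColor(I[k],cv2.COLOR_BGR2GRAY); m=(g<48).astype(np.uint8); n,l,st,c=cv2.connectedComponentsWithStats(m)
    for i in range(1,n):
        if st[i,4]>300: print(k,'dark',st[i],c[i].round(1))
def crop(k,x,y,w=160,h=120):
    a=I[k][y:y+h,x:x+w].astype(float)/255; a=np.clip(a**0.7*255,0,255).astype(np.uint8); return cv2.resize(a,(400,300),interpolation=cv2.INTER_CUBIC)
m=np.vstack([np.hstack([crop('w1',160,155),crop('w2',300,150)]),np.hstack([crop('w3',140,145),crop('w4',220,125,200,150)])])
cv2.imwrite('pics/mosB.png',m)
```

```text
w3 blue [416  85  74  17 630] [455.8  93.8]
w3 blue [ 183  156   28   96 1470] [198.9 206.9]
w4 blue [ 278  125   54  105 1738] [306.1 180.9]
w1 dark [ 262   21   55  121 1430] [288.6  82.2]
w1 dark [ 79  36  21  77 549] [89.8 68.2]
w1 dark [119  49  43  36 562] [146.7  67.9]
w1 dark [342 125 170   7 869] [424.9 128. ]
w1 dark [    0   203   512   181 55070] [243.8 316.6]
w2 dark [ 378   30   60  106 1136] [407.4  82.4]
w2 dark [268  54  31  33 340] [281.3  71.7]
w2 dark [  16   75   43   53 1041] [42.4 99.2]
w2 dark [    0   133   512   251 57048] [246.5 315.8]
w2 dark [ 215  191   45   44 1531] [237.3 212.8]
```

View pics/mosB.png

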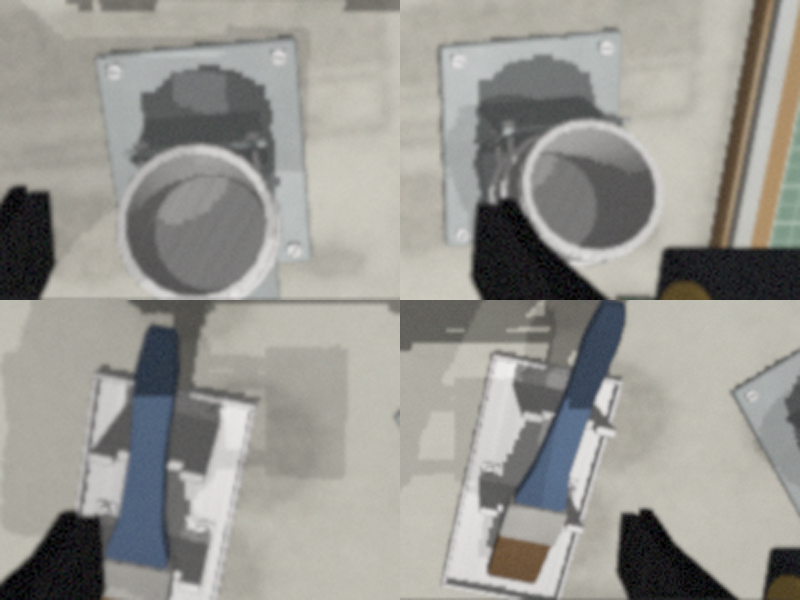

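Composite: the rim's outer ellipse is centred at native w1 (239.6,244.2) and w2 (377,226.6). Butt and ferrule boundary are at w3 (205,156)/(195,250) and w4 (326,126)/(290,227.5). The tray rim's near corners are at w3 (179,173)/(243,186) and w4 (265,151)/(331,164). I'll triangulate these.

Run:
```python
from h import *
import json
P={k:np.array(v) for k,v in json.load(open('P.json')).items()}
C={k:cam('wrist',P[k]) for k in P}
def t(n,**kw):
    x,e=tri(*[ray(C[k],*v) for k,v in kw.items()]); print(n,x.round(4),round(e,4)); return x
mouth=t('mouth',w1=(239.6,244.2),w2=(377,226.6))
a=t('plate NL(-y)',w1=(198.8,178.2),w2=(316.8,168.4)); b=t('plate NR(+y)',w1=(277.2,171),w2=(388,162.8))
d=b-a; print('plate yaw',np.degrees(np.arctan2(-d[0],d[1])),np.linalg.norm(d))
for k,v in [('w2',(318.4,247.2)),('w1',(284,258.2))]: print('far plate',plane(C[k],*v,0.006))
# stopper: outline ellipse
I={k:cv2.imread(f'pics/{k}.png') for k in P}
E={}
for k,(x0,y0,x1,y1) in {'w1':(70,185,150,270),'w2':(205,180,270,245)}.items():
    g=cv2.cvtColor(I[k],cv2.COLOR_BGR2GRAY)[y0:y1,x0:x1]; m=(g<48).astype(np.uint8); n,l,st,c=cv2.connectedComponentsWithStats(m)
    for i in range(1,n):
        if st[i,4]>200:
            cn=max(cv2.findContours((l==i).astype(np.uint8),cv2.RETR_EXTERNAL,cv2.CHAIN_APPROX_NONE)[0],key=len); print(k,st[i],cv2.fitEllipse(cn),x0,y0)
bt=t('butt',w3=(205.2,155.8),w4=(326,126)); fe=t('ferrule edge',w3=(195,250),w4=(290,227.5))
d=fe-bt; print('brush len',np.linalg.norm(d),'yaw',np.degrees(np.arctan2(d[1],d[0])),'down',np.degrees(np.arcsin(-d[2]/np.linalg.norm(d))))
nl=t('tray NL',w3=(178.8,173),w4=(265,151)); nr=t('tray NR',w3=(243.2,185.8),w4=(331,164)); d=nr-nl; print('rest yaw',np.degrees(np.arctan2(-d[0],d[1])),np.linalg.norm(d))
for v in [(265,151),(331,164),(242.5,266),(301,274)]: print('tray',plane(C['w4'],*v,0.012).round(4))
for k in('w3','w4'):
    hsv=cv2.cvtColor(I[k],cv2.COLOR_BGR2HSV); m=cv2.inRange(hsv,(100,90,25),(125,255,200)); m[320:]=0;m[:,400:]=0
    print(k,[(r,round(np.nonzero(m[r])[0].mean(),1),np.count_nonzero(m[r])) for r in range(120,260,8) if m[r].any()])
```

```text
mouth [0.5603 0.3863 0.0983] 0.001
plate NL(-y) [0.5127 0.3303 0.0048] 0.0007
plate NR(+y) [0.5032 0.43   0.0069] 0.0001
plate yaw 5.406236149810559 0.10018342389723274
far plate [0.63618164 0.34028586 0.006     ]
far plate [0.62716034 0.44252224 0.006     ]
w1 [   0   18   80   67 3208] ((40.18077850341797, 55.3451042175293), (67.78608703613281, 81.60173034667969), 87.32898712158203) 70 185
w2 [  10   11   45   44 1531] ((32.29397201538086, 32.74364471435547), (42.6946907043457, 43.82374572753906), 64.72819519042969) 205 180
butt [ 0.5031 -0.1784  0.107 ] 0.0001
ferrule edge [ 0.6308 -0.204   0.0641] 0.0006
brush len 0.1371718508275894 yaw -11.351884978427982 down 18.220990062051257
tray NL [ 0.5464 -0.234  -0.0011] 0.0005
tray NR [ 0.5629 -0.1443  0.0052] 0.0005
rest yaw -10.421513331985748 0.09134266649940193
tray [ 0.5437 -0.2345  0.012 ]
tray [ 0.561  -0.1462  0.012 ]
tray [ 0.7153 -0.2659  0.012 ]
tray [ 0.7288 -0.1783  0.012 ]
w3 [(160, np.float64(204.0), np.int64(11)), (168, np.float64(203.5), np.int64(14)), (176, np.float64(202.0), np.int64(15)), (184, np.float64(201.0), np.
[... 155 characters left out ...]
, np.int64(15)), (224, np.float64(197.5), np.int64(16)), (232, np.float64(196.0), np.int64(17)), (240, np.float64(195.0), np.int64(21)), (248, np.float64(197.0), np.int64(19))]
w4 [(128, np.float64(325.0), np.int64(11)), (136, np.float64(322.5), np.int64(16)), (144, np.float64(320.0), np.int64(17)), (152, np.float64(317.5), np.int64(16)), (160, np.float64(314.5), np.int64(16)), (168, np.float64(311.0), np.int64(15)), (176, np.float64(308.0), np.int64(15)), (184, np.float64(305.0), np.int64(15)), (192, np.float64(301.5), np.int64(16)), (200, np.float64(298.5), np.int64(18)), (208, np.float64(295.0), np.int64(19)), (216, np.float64(291.5), np.int64(22)), (224, np.float64(290.0), np.int64(25))]
```

Heights agree with the text: mouth 98 mm, ferrule 64 mm. Next I'll check the grip point and mouth against all views, and find the stopper and a feasible grasp tilt.

```bash
cat > g.py <<'E'
from h import *
u=np.radians
def yawR(a): return Ro.from_euler('z',a,degrees=True).as_matrix()
def mk(R,p): T=np.eye(4);T[:3,:3]=R;T[:3,3]=p;return T
REST=mk(yawR(-10.9),[.5957,-.1975,0])
c,s=np.cos(u(22)),np.sin(u(22))
BR_IN_REST=mk(np.array([[0,-c,s],[1,0,0],[0,s,c]]),[0,0,.064])
BRUSH=REST@BR_IN_REST
GRIP=np.array([0,.070,.0075])
POTYAW=5.2; MOUTH=np.array([.5603,.3858,.0985])
Rp=yawR(POTYAW)@Ro.from_euler('y',-30,degrees=True).as_matrix()   # z axis tilts to -x
POT=mk(Rp,MOUTH-.084*Rp[:,2])
def tool_at_pick(a,flip=1):
    "tool z tilted by a forward in rest frame; TCP 19 mm past the grip point"
    z=REST[:3,:3]@np.array([np.sin(u(a)),0,-np.cos(u(a))]); y=REST[:3,1]*flip
    R=np.c_[np.cross(y,z),y,z]; g=(BRUSH@np.r_[GRIP,1])[:3]
    return mk(R,g+z*arm.grip_point_offset)
def brush_in_pot(depth):
    "brush pose with the tip centred, depth m below the mouth plane"
    Rb=Rp@np.array([[0,0,1],[1,0,0],[0,1,0.]])   # x_b=pot y, y_b=pot z, z_b=pot x
    tip=np.array([0,-.1075,.007]); return mk(Rb,MOUTH-depth*Rp[:,2]-Rb@tip)
def rpy(T): return Ro.from_matrix(T[:3,:3]).as_euler('xyz',degrees=True)
E
python3 - <<'E'
from g import *
import json
P={k:np.array(v) for k,v in json.load(open('P.json')).items()}
C={k:cam('wrist',P[k]) for k in P}
top=(BRUSH@np.array([0,.07,.013,1]))[:3]; print('grip top',top,[proj(C[k],top).round(1) for k in('w3','w4')])
print('mouth proj scene/side',proj(cam('scene'),MOUTH),proj(cam('side'),MOUTH))
rs=[]
for k,(x0,y0,x1,y1) in {'w1':(75,195,137,264),'w2':(205,180,270,245)}.items():
    g=cv2.cvtColor(cv2.imread(f'pics/{k}.png'),cv2.COLOR_BGR2GRAY)[y0:y1,x0:x1]; m=cv2.morphologyEx((g<48).astype(np.uint8),cv2.MORPH_OPEN,np.ones((5,5)))
    cn=max(cv2.findContours(m,cv2.RETR_EXTERNAL,cv2.CHAIN_APPROX_NONE)[0],key=len); e=cv2.fitEllipse(cn); print(k,e,cv2.boundingRect(cn)); rs.append(ray(C[k],e[0][0]+x0,e[0][1]+y0))
print('stopper',tri(*rs))
for flip in(1,-1):
  for a in(0,10,20,30,40):
    K=np.linalg.inv(BRUSH)@tool_at_pick(a,flip); out=[]
    for n,T in [('pick',BRUSH@K),('pre',brush_in_pot(-.1)@K),('dip',brush_in_pot(.06)@K)]:
        q=arm.solve_ik(T[:3,3],rpy(T)); out.append(None if q is None else np.round(q).astype(int).tolist())
    print(flip,a,out)
E
```

```text
grip top [ 0.53675009 -0.18614804  0.10227585] [array([200.1, 186.6]), array([315. , 158.9])]
mouth proj scene/side [207.30849407 127.33135568] [177.46755802 146.74864602]
w1 ((30.30759048461914, 36.86700439453125), (47.789546966552734, 70.84471893310547), 42.156532287597656) (0, 8, 61, 61)
w2 ((32.32584762573242, 32.80360412597656), (42.56576156616211, 43.77072525024414), 66.65985870361328) (11, 12, 44, 43)
stopper (array([0.57032155, 0.21787945, 0.03781377]), np.float64(0.002781225913572889))
1 0 [[-18, 19, 38, 107, -14, 59, 106], [-43, 31, 13, 65, -25, 118, 61], [-48, 47, 31, 62, -33, 114, 74]]
1 10 [[-21, 12, 40, 115, -12, 46, 105], [-58, 27, 32, 71, -25, 112, 66], [-53, 40, 32, 69, -28, 103, 73]]
1 20 [[-24, 5, 41, 124, -10, 33, 104], [-62, 20, 30, 77, -18, 102, 62], [-57, 32, 32, 77, -23, 92, 71]]
1 30 [[-24, 0, 41, 131, -9, 19, 104], [-64, 12, 26, 83, -10, 93, 57], [-61, 25, 31, 85, -16, 81, 67]]
1 40 [[26, 0, -9, 137, -50, 5, 144], [-64, 6, 19, 89, -1, 84, 50], [-64, 18, 27, 93, -8, 70, 60]]
-1 0 [[-39, 33, 70, 108, -35, 64, -57], [-43, 31, 13, 65, -25, 118, -119], [-54, 50, 44, 62, -40, 117, -101]]
-1 10 [[-44, 23, 71, 116, -31, 50, -59], [-61, 28, 37, 71, -27, 112, -113], [-59, 43, 43, 70, -34, 105, -102]]
-1 20 [[-51, 11, 74, 124, -24, 35, -63], [-61, 19, 29, 77, -18, 102, -118], [-62, 35, 41, 78, -27, 93, -106]]
-1 30 [[-18, 0, 35, 131, -9, 19, -76], [-60, 12, 20, 83, -9, 92, -124], [-65, 26, 36, 85, -19, 81, -111]]
-1 40 [[26, 0, -9, 137, -50, 5, -36], [-54, 6, 8, 89, 0, 84, -131], [-65, 18, 29, 93, -8, 70, -120]]
```

Grip point and handle centreline agree within 1 px. Now I'll pick the brush with a 20° tilt.

```bash
cat >> g.py <<'E'
PICK=tool_at_pick(20); K=np.linalg.inv(BRUSH)@PICK
def st(tag):
    s=arm.sense(); print(tag,'t',round(s['t'],2),'p',np.round(s['position'],4),'F',np.round(s['wrist_force'],1),'M',np.round(s['wrist_torque'],2),'w',round(s['gripper_width'],4),'gf',round(float(s['gripper_force']),1)); return s
E
python3 - <<'E'
from g import *
p=PICK[:3,3]; z=PICK[:3,2]; o=rpy(PICK)
arm.move_ptp(p-.09*z,o); st('pre')
arm.line_to(p,v=.1); st('at')
arm.grab(45); arm.pause(.1); st('grip')
arm.line_to(p+[0,0,.03],v=.06); st('lift')
arm.line_to(p+np.array([-.03,0,.2]),v=.25); st('high')
PR=brush_in_pot(-.08)@K
arm.move_ptp(PR[:3,3],rpy(PR)); arm.pause(.3); st('predip')
T=pose(); np.save('Tpre.npy',T)
for n in('wrist','side','scene'): cv2.imwrite(f'pics/{n}_pre.png',arm.get_image(n)[:,:,::-1])
a=cv2.imread('pics/wrist_pre.png'); b=cv2.imread('pics/side_pre.png')[60:210,80:280]; c=cv2.imread('pics/scene_pre.png')[40:190,110:310]
m=np.hstack([np.vstack([cv2.resize(b,(400,300)),cv2.resize(c,(400,300))]),np.vstack([cv2.resize(a,(400,300)),np.zeros((300,400,3),np.uint8)])])
cv2.imwrite('pics/mosC.png',m)
E
```

```text
pre t 5.58 p [ 0.5111 -0.1802  0.165 ] F [ 0.8 -0.5  0.4] M [0.02 0.42 0.02] w 0.087 gf 0.0
at t 6.63 p [ 0.5412 -0.1874  0.0799] F [0.5 0.1 0.4] M [0.07 0.36 0.04] w 0.0871 gf 0.0
grip t 7.87 p [ 0.5411 -0.1869  0.0796] F [ 1.2  0.4 -0.2] M [0.16 0.37 0.06] w 0.0169 gf 44.8
lift t 8.52 p [ 0.5409 -0.1868  0.1096] F [ 0.9 -0.2 -0.4] M [0.07 0.5  0.  ] w 0.0167 gf 44.9
high t 9.36 p [ 0.5104 -0.1868  0.2779] F [-0.7  0.  -0.5] M [0.17 0.57 0.03] w 0.0168 gf 44.9
predip t 11.69 p [0.4269 0.3734 0.3042] F [ 0.3 -0.1 -0.1] M [ 0.04 -0.36 -0.02] w 0.017 gf 44.8
```

View pics/mosC.png

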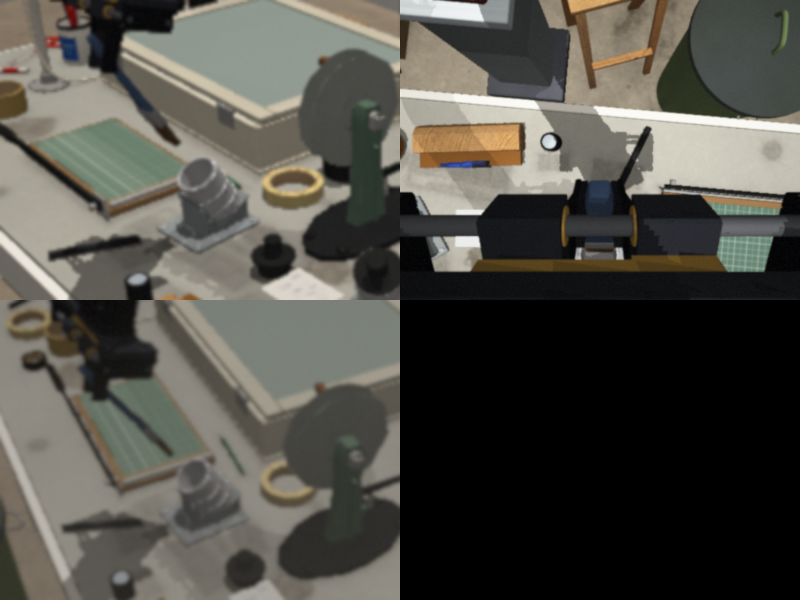

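Picture: the brush is held, its bristle tip at side crop (172,138), which is native (166,129), and at scene native (195,116.5). The mouths are at side (178.5,147) and scene (207.5,127), within 1 px of my model. I'll check the tip against its expected place, then dip.

Run:
```python
from g import *
S,D=cam('scene'),cam('side')
B=pose()@np.linalg.inv(K)
for n,y in(('tip',-.1075),('ferrule edge',-.033)):
    p=(B@np.array([0,y,.007,1]))[:3]; print(n,p,proj(S,p).round(1),proj(D,p).round(1))
print(tri(ray(S,195,116.5),ray(D,166,129)))
# measured brush silhouettes: brown bristles centroid and tip extreme
for n,ct,(x0,y0,x1,y1) in (('scene',S,(150,60,215,125)),('side',D,(130,80,180,140))):
    g=cv2.imread(f'pics/{n}_pre.png')[y0:y1,x0:x1]; hsv=cv2.cvtColor(g,cv2.COLOR_BGR2HSV)
    a=cv2.imread(f'pics/{n}0.png')[y0:y1,x0:x1]; m=((cv2.absdiff(a,g).max(2)>25)).astype(np.uint8); nn,l,s,c=cv2.connectedComponentsWithStats(m)
    i=1+np.argmax(s[1:,4]); yy,xx=np.nonzero(l==i)
    for r in range(yy.max()-24,yy.max()+1,4): print(n,r+y0,(xx[yy==r].min()+x0,xx[yy==r].max()+x0),end=' ')
    print('lowest',yy.max()+y0)
    for y in(-.1075,-.085,-.063): print(proj(ct,(B@np.array([0,y,.007,1]))[:3]).round(1),end=' ')
    print()
```

```text
tip [0.52048724 0.38212246 0.16783148] [194. 115.] [164.3 130.4]
ferrule edge [0.48338342 0.37874509 0.23234621] [180.2 102.2] [151.  113.8]
(array([0.5150247 , 0.35866154, 0.1817402 ]), np.float64(0.0016368066235544585))
scene 93 (np.int64(168), np.int64(173)) scene 97 (np.int64(173), np.int64(178)) scene 101 (np.int64(177), np.int64(182)) scene 105 (np.int64(180), np.int64(186)) scene 109 (np.int64(184), np.int64(190)) scene 113 (np.int64(189), np.int64(193)) scene 117 (np.int64(193), np.int64(195)) lowest 117
[194. 115.] [190.  111.3] [186.  107.5] 
side 109 (np.int64(146), np.int64(152)) side 113 (np.int64(148), np.int64(156)) side 117 (np.int64(150), np.int64(159)) side 121 (np.int64(154), np.int64(163)) side 125 (np.int64(157), np.int64(166)) side 129 (np.int64(161), np.int64(169)) side 133 (np.int64(167), np.int64(168)) lowest 133
[164.3 130.4] [160.4 125.6] [156.5 120.7]
```

The tip agrees within about 1.5 px, which is under 3 mm against 9 mm clearance. Now the dip, stepped and force-watched, then back to the rest by the same path.

Run:
```python
from g import *
f0=np.array(st('start')['wrist_force'])
done=0
for d in np.append(np.arange(-.03,.055,.015),.06):
    T=brush_in_pot(d)@K; arm.line_to(T[:3,3],ori=rpy(T),v=.08 if d<0 else .05)
    s=arm.sense(); F=np.linalg.norm(np.array(s['wrist_force'])-f0); done=d; print(round(d,3),round(F,2),end=' | ')
    if F>6: print('contact');break
arm.pause(.3); st('dipped')
cv2.imwrite('pics/side_dip.png',arm.get_image('side')[:,:,::-1])
if done>=.055:
    PR=brush_in_pot(-.08)@K; arm.line_to(PR[:3,3],ori=rpy(PR),v=.12); st('out')
    p=PICK[:3,3]; o=rpy(PICK)
    arm.move_ptp(p+np.array([-.03,0,.2]),o); st('high')
    arm.line_to(p+[0,0,.04],v=.2); arm.pause(.2); st('above')
    T=pose(); np.save('Tab.npy',T)
    for n in('side','scene'): cv2.imwrite(f'pics/{n}_ab.png',arm.get_image(n)[:,:,::-1])
    B=T@np.linalg.inv(K)
    for n in('scene','side'):
        ct=cam(n)
        print(n,[proj(ct,(B@np.array([0,y,.0125,1]))[:3]).round(1).tolist() for y in(.1,-.033,-.1075)])
    c=[cv2.resize(cv2.imread('pics/side_ab.png')[200:290,280:400],(400,300)),cv2.resize(cv2.imread('pics/scene_ab.png')[215:305,255:375],(400,300)),cv2.resize(cv2.imread('pics/side_dip.png')[60:210,80:280],(400,300))]
    cv2.imwrite('pics/mosD.png',np.vstack([np.hstack(c[:2]),np.hstack([c[2],0*c[2]])]))
```

```text
start t 11.84 p [0.4268 0.3736 0.304 ] F [-0.2 -0.8 -1.1] M [ 0.06 -0.39  0.04] w 0.0171 gf 44.8
-0.03 1.11 | -0.015 1.12 | 0.0 1.76 | 0.015 1.11 | 0.03 2.12 | 0.045 1.11 | 0.06 1.84 | dipped t 15.5 p [0.4965 0.3801 0.183 ] F [-0.9  1.3 -0.4] M [ 0.09 -0.29 -0.03] w 0.0169 gf 44.8
out t 16.87 p [0.4269 0.3734 0.303 ] F [ 0.1  0.6 -0.2] M [ 0.06 -0.39  0.  ] w 0.017 gf 44.8
high t 18.9 p [ 0.5117 -0.1858  0.2797] F [-0.3  0.3 -1.1] M [0.12 0.57 0.07] w 0.0169 gf 44.9
above t 20.07 p [ 0.5416 -0.1871  0.1208] F [ 0.4 -1.1 -0.7] M [ 0.14  0.51 -0.  ] w 0.0168 gf 44.9
scene [[278.2, 256.4], [324.1, 254.2], [347.3, 253.1]]
side [[300.2, 223.9], [342.7, 224.3], [363.9, 224.5]]
```

View pics/mosD.png

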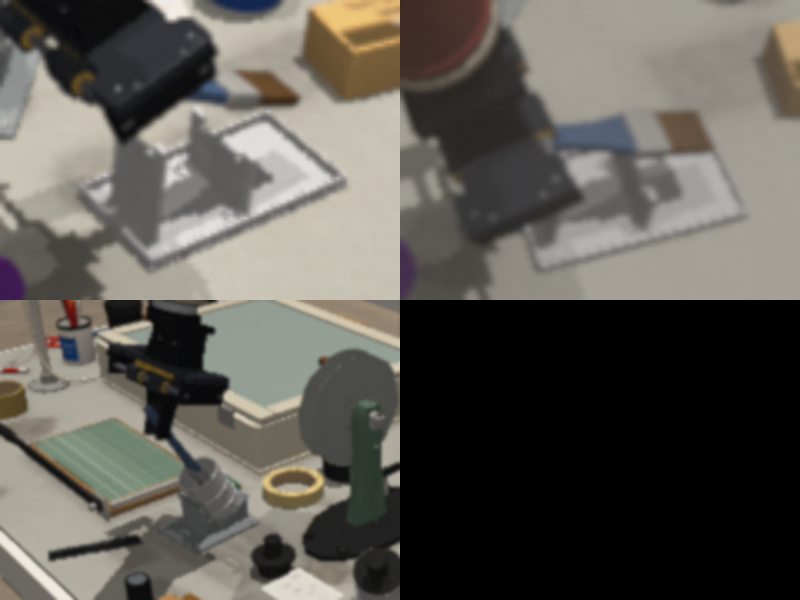

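The dip picture shows the brush in the pot with bristles and ferrule below the rim and no contact force. Above the rest the bristle end is at scene (348,254), against a model value of (347,253), so there was no slip. I'll lower, release, then view the brush and the stopper.

Run:
```python
from g import *
import json
p=PICK[:3,3]; z=PICK[:3,2]
f0=np.array(st('start')['wrist_force'])
arm.line_to(p+[0,0,.012],v=.08); 
for h in(.008,.004,.001,-.0005):
    arm.line_to(p+[0,0,h],v=.03); F=np.array(arm.sense()['wrist_force'])-f0; print(h,F.round(1))
    if F[2]>4: break
arm.gripper_open(); st('open'); arm.line_to(p-.1*z,v=.15)
arm.move_ptp([.51,-.22,.27],[180,0,180]); arm.pause(.15); T=pose(); cv2.imwrite('pics/w5.png',arm.get_image('wrist')[:,:,::-1]); cv2.imwrite('pics/side5.png',arm.get_image('side')[:,:,::-1])
arm.move_ptp([.53,.215,.17],[180,0,180]); arm.pause(.15); T6=pose(); cv2.imwrite('pics/w6.png',arm.get_image('wrist')[:,:,::-1])
arm.line_to([.53,.27,.17],v=.15); arm.pause(.15); T7=pose(); cv2.imwrite('pics/w7.png',arm.get_image('wrist')[:,:,::-1]); st('end')
json.dump({'w5':T.tolist(),'w6':T6.tolist(),'w7':T7.tolist()},open('P2.json','w'))
def g(n): return (np.clip((cv2.imread(f'pics/{n}.png')/255.)**.6,0,1)*255).astype(np.uint8)
c=[cv2.resize(g('w5')[90:300,140:420],(400,300)),cv2.resize(g('side5')[200:290,280:400],(400,300)),cv2.resize(g('w6'),(400,300)),cv2.resize(g('w7'),(400,300))]
cv2.imwrite('pics/mosE.png',np.vstack([np.hstack(c[:2]),np.hstack(c[2:])]))
ct=cam('wrist',T); print([proj(ct,(BRUSH@np.array([0,y,.0135,1]))[:3]).round(1).tolist() for y in(.1,-.033,-.1075)])
```

```text
start t 20.17 p [ 0.5413 -0.187   0.1204] F [-0.6 -0.5 -0.8] M [0.12 0.51 0.02] w 0.0169 gf 44.9
0.008 [ 0.6  1.3 -0.1]
0.004 [-0.1 -0.3  0.4]
0.001 [ 0.7  0.8 -0.3]
-0.0005 [ 0.4 -0.   1.8]
open t 23.05 p [ 0.541  -0.187   0.0791] F [-0.2  0.4  0.9] M [ 0.06  0.42 -0.04] w 0.0869 gf 0.0
end t 27.29 p [0.5303 0.2687 0.1701] F [ 0.1 -0.6  0.4] M [0.06 0.   0.03] w 0.0874 gf 0.0
[[290.4, 180.1], [265.9, 257.6], [256.0, 288.7]]
```

View pics/mosE.png

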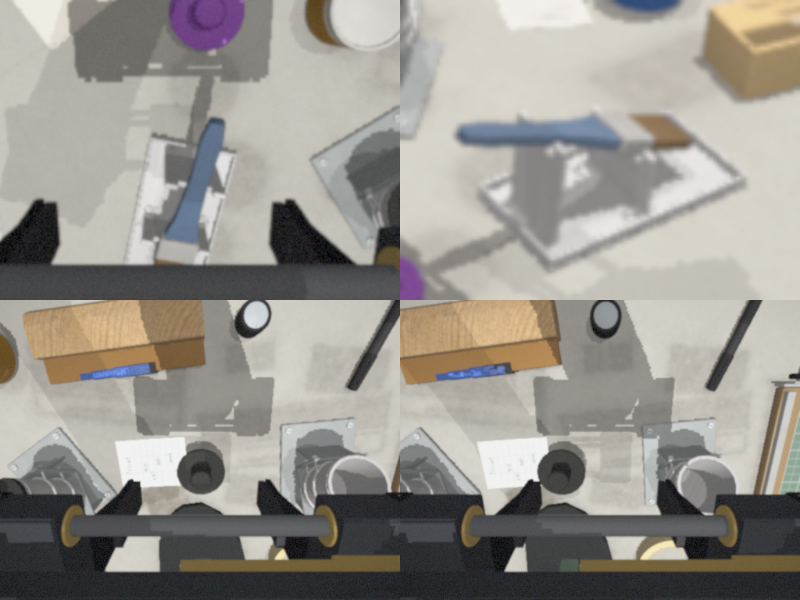

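Picture: the brush lies in both notches with the bristles over the tray as before; the blue butt is at w5 crop (215,122). The stopper still stands, flange centre at about w6 tile (201,171). Next: two views of the mouth down the pot's axis and a stopper fit.

Run:
```python
from g import *
import json
P={k:np.array(v) for k,v in {**json.load(open('P.json')),**json.load(open('P2.json'))}.items()}
o=rot(y=Rp[:,1],z=-Rp[:,2])
arm.move_ptp(MOUTH+.12*Rp[:,2]-.035*Rp[:,1],o); arm.pause(.2); P['w8']=pose(); cv2.imwrite('pics/w8.png',arm.get_image('wrist')[:,:,::-1])
arm.line_to(MOUTH+.12*Rp[:,2]+.035*Rp[:,1],v=.1); arm.pause(.2); P['w9']=pose(); cv2.imwrite('pics/w9.png',arm.get_image('wrist')[:,:,::-1]); st('end')
json.dump({k:v.tolist() for k,v in P.items()},open('P.json','w'))
C={k:cam('wrist',P[k]) for k in P}
rs=[]
for k,(x0,y0,x1,y1) in {'w2':(205,180,270,245),'w6':(215,175,300,262)}.items():
    g=cv2.cvtColor(cv2.imread(f'pics/{k}.png'),cv2.COLOR_BGR2GRAY)[y0:y1,x0:x1]; m=cv2.morphologyEx((g<48).astype(np.uint8),cv2.MORPH_OPEN,np.ones((3,3)))
    cn=max(cv2.findContours(m,cv2.RETR_EXTERNAL,cv2.CHAIN_APPROX_NONE)[0],key=cv2.contourArea); e=cv2.fitEllipse(cn); u0,v0=e[0][0]+x0,e[0][1]+y0; print(k,np.round([u0,v0],1),np.round(e[1],1),cv2.boundingRect(cn),plane(C[k],u0,v0,.027).round(4)); rs.append(ray(C[k],u0,v0))
print('tri',tri(*rs))
def crop(k,c,w,h):
    x,y=int(c[0]-w/2),int(c[1]-h/2); a=cv2.imread(f'pics/{k}.png')[y:y+h,x:x+w]; a=(np.clip((a/255.)**.6,0,1)*255).astype(np.uint8); print(k,'origin',x,y); return cv2.resize(a,(400,300),interpolation=cv2.INTER_CUBIC)
c=[crop(k,proj(C[k],MOUTH),120,90) for k in('w8','w9')]+[crop(k,proj(C[k],[.57,.217,.03]),120,90) for k in('w6','w7')]
for k in('w8','w9'): print(k,proj(C[k],MOUTH).round(1))
cv2.imwrite('pics/mosF.png',np.vstack([np.hstack(c[:2]),np.hstack(c[2:])]))
```

```text
end t 29.32 p [0.4976 0.4147 0.2026] F [-0.1  0.4  0.9] M [-0.02  0.62 -0.01] w 0.0869 gf 0.0
w2 [237.3 212.8] [42.7 43.8] (11, 11, 44, 44) [0.5716 0.2169 0.027 ]
w6 [257.2 218.7] [56.1 58.4] (13, 16, 59, 57) [0.5718 0.2165 0.027 ]
tri (array([0.5731556 , 0.21660533, 0.0233348 ]), np.float64(0.00015971239042812568))
w8 origin 232 142
w9 origin 158 142
w6 origin 197 173
w7 origin 146 173
w8 [292.7 187.5]
w9 [219. 188.]
```

View pics/mosF.png

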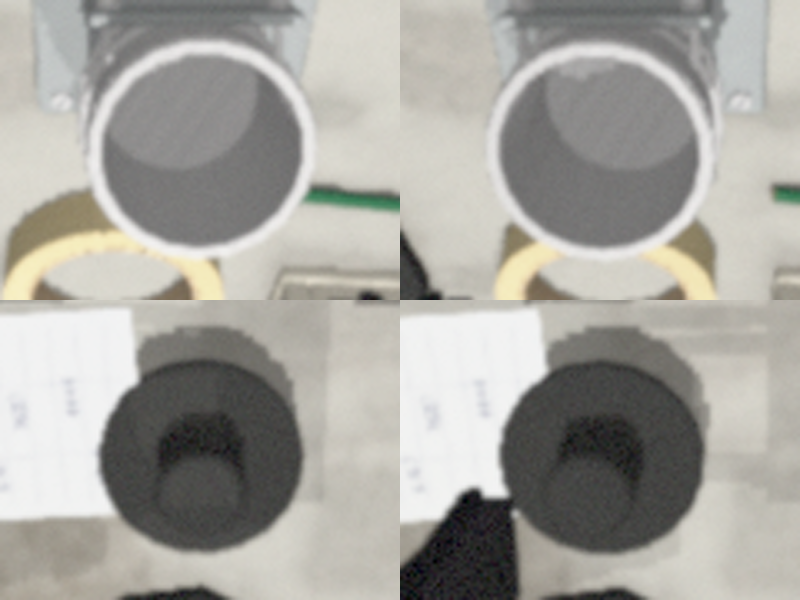

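Composite: rim outer ellipse centred at w8 (292.6,186.9) and w9 (218.3,187), within 1 px of prediction. The stopper's knob top is at w6 (257,230) and w7 (203,230). It's the black stopper, upright. Next I'll pick it and start the insertion.

```bash
cat > ins.py <<'E'
from g import *
import json
P={k:np.array(v) for k,v in json.load(open('P.json')).items()}
C={k:cam('wrist',P[k]) for k in P}
M2,e=tri(ray(C['w8'],292.6,186.9),ray(C['w9'],218.3,187.0))
E
python3 - <<'E'
from ins import *
print('mouth',M2.round(4),e); print('knob top',tri(ray(C['w6'],257,230),ray(C['w7'],203,230)),plane(C['w6'],257,230,.058).round(4))
S0=np.array([.5717,.2167]); yaw=180+POTYAW
o=[180,0,yaw]
arm.move_ptp([*S0,.13],o); arm.line_to([*S0,.0335],v=.1); s=st('at')
arm.grab(40); arm.pause(.1); s=st('grip'); h=s['position'][2]
np.save('h.npy',h)
arm.line_to([*S0,.05],v=.06); st('lift'); arm.line_to([*S0,.19],v=.2)
M=.5*(M2+MOUTH) if np.linalg.norm(M2-MOUTH)<.004 else MOUTH
np.save('M.npy',M)
a=Rp[:,2]; oi=rot(y=Rp[:,1],z=-a)
arm.move_ptp(M+(.035+h)*a,oi); arm.pause(.2); st('pre')
cv2.imwrite('pics/w10.png',arm.get_image('wrist')[:,:,::-1]); cv2.imwrite('pics/side10.png',arm.get_image('side')[:,:,::-1]); cv2.imwrite('pics/scene10.png',arm.get_image('scene')[:,:,::-1])
E
```

```text
mouth [0.5583 0.3852 0.0995] 0.0002062420516806714
knob top (array([0.57502225, 0.21618606, 0.04875058]), np.float64(0.00022533795509375917)) [0.5711 0.2161 0.058 ]
at t 31.36 p [0.5722 0.2169 0.0342] F [ 0.8 -1.   0.6] M [ 0.07 -0.01  0.02] w 0.0866 gf 0.0
grip t 32.48 p [0.5717 0.2167 0.0335] F [-0.4  0.   0.2] M [ 0.   -0.01 -0.01] w 0.0262 gf 40.0
lift t 32.9 p [0.572  0.2169 0.0506] F [-0.2  0.4 -0.4] M [ 0.02 -0.01  0.04] w 0.0261 gf 40.0
pre t 34.83 p [0.5265 0.381  0.1583] F [-0.4  0.4 -1.2] M [-0.02  0.67 -0.06] w 0.026 gf 40.0
```

Run:
```python
from ins import *
M=np.load('M.npy');h=float(np.load('h.npy')); a=Rp[:,2]; off=np.zeros(3)
arm.line_to(M+(.006+h)*a,v=.08); arm.pause(.2)
f0=np.mean([arm.sense()['wrist_force'] for _ in range(3)],0); st('at mouth')
d=.003
while d>-.0285:
    arm.line_to(M+off+(d+h)*a,v=.02); s=arm.sense(); F=np.array(s['wrist_force'])-f0; fp=Rp.T@F
    real=(np.array(s['position'])-M)@a-h
    print(f"{d*1e3:.1f} real {real*1e3:.1f} Fpot {fp.round(1)} off {(Rp.T@off*1e3).round(1)}")
    if fp[2]>22: print('axial stop'); break
    lat=np.r_[fp[:2],0]; n=np.linalg.norm(lat)
    if n>4 and d>-.024: off=off+Rp@(lat/n)*min(.001,.0001*n)
    d-=.003 if d>-.018 else .0015
st('end')
```

```text
at mouth t 35.69 p [0.5396 0.3841 0.1337] F [-0.1 -0.4 -1.2] M [-0.02  0.71 -0.03] w 0.0258 gf 40.0
3.0 real 2.9 Fpot [0.  0.5 0.2] off [0. 0. 0.]
0.0 real -0.2 Fpot [ 0.7 -0.3  0.6] off [0. 0. 0.]
-3.0 real -3.2 Fpot [0.8 0.7 0.9] off [0. 0. 0.]
-6.0 real -6.2 Fpot [-0.   1.2  1. ] off [0. 0. 0.]
-9.0 real -9.2 Fpot [0.7 0.3 0.7] off [0. 0. 0.]
-12.0 real -12.1 Fpot [ 1.1  0.8 -0.2] off [0. 0. 0.]
-15.0 real -15.2 Fpot [-0.1  1.6  0.5] off [0. 0. 0.]
-18.0 real -18.2 Fpot [-0.2 -0.1 -0.1] off [0. 0. 0.]
-19.5 real -19.6 Fpot [-1.1 -0.3  0.3] off [0. 0. 0.]
-21.0 real -21.1 Fpot [-0.8  0.1  0.3] off [0. 0. 0.]
-22.5 real -21.5 Fpot [-5.7 -5.8 23.1] off [0. 0. 0.]
axial stop
end t 38.84 p [0.5532 0.3848 0.1093] F [-16.   -7.6  16. ] M [-1.54  1.83 -0.86] w 0.0261 gf 40.0
```

Axial contact came abruptly at 21.5 mm of the 24 mm nominal. I'll relieve the load and release, then press the knob's top with closed fingers along the pot axis and read the seating depth.

Run:
```python
from ins import *
M=np.load('M.npy');h=float(np.load('h.npy')); a=Rp[:,2]
arm.line_to(M+(-.0212+h)*a,v=.02); st('relieved')
arm.gripper_open(); st('open')
arm.line_to(M+.075*a,v=.12); arm.grab(20); arm.pause(.2); st('closed')
f0=np.mean([arm.sense()['wrist_force'] for _ in range(3)],0)
arm.line_to(M+.041*a,v=.06)
d=.040
while d>.028:
    arm.line_to(M+d*a,v=.02); s=arm.sense(); fp=Rp.T@(np.array(s['wrist_force'])-f0); real=(np.array(s['position'])-M)@a
    print(f"{d*1e3:.1f} real {real*1e3:.1f} F {fp.round(1)}")
    if fp[2]>22: break
    d-=.001
arm.pause(.2); arm.line_to(M+.075*a,v=.08); arm.pause(.15); T=pose(); st('back')
np.save('T11.npy',T)
for n in('wrist','side','scene'): cv2.imwrite(f'pics/{n}11.png',arm.get_image(n)[:,:,::-1])
```

```text
relieved t 39.09 p [0.5531 0.3848 0.1095] F [-2.5 -1.8 -0.7] M [-0.39  1.05 -0.19] w 0.0261 gf 40.0
open t 40.29 p [0.5532 0.385  0.1096] F [0.7 0.6 1.2] M [-0.    0.59 -0.05] w 0.0867 gf 0.0
closed t 42.69 p [0.5219 0.3821 0.1639] F [ 0.6  0.5 -0.2] M [-0.01  0.62 -0.07] w 0.0004 gf 0.0
40.0 real 40.2 F [-1.4 -0.8  0.7]
39.0 real 39.0 F [-0.7 -0.3 -0.1]
38.0 real 37.9 F [ 0.1 -0.8  1. ]
37.0 real 37.4 F [-1.8 -2.1  8.2]
36.0 real 37.3 F [-4.2 -6.8 25.5]
back t 45.64 p [0.522  0.3818 0.1633] F [ 0.4  1.  -0.1] M [-0.04  0.63 -0.02] w 0.0003 gf 0.0
```

Contact came at 37.4 mm versus 34 mm expected, so it may not be fully home (or the mouth estimate is off). I'll look at the seam from both sides.

Run:
```python
from ins import *
M=np.load('M.npy'); a=Rp[:,2]; py=Rp[:,1]; tiles=[]
def crop(im,c,w=100,h=75):
    x,y=int(c[0]-w/2),int(c[1]-h/2); b=im[y:y+h,x:x+w]; b=(np.clip((b/255.)**.55,0,1)*255).astype(np.uint8); print('origin',x,y); return cv2.resize(b,(400,300),interpolation=cv2.INTER_CUBIC)
Q={}
for n,th in(('w12',-45),('w13',45)):
    for r in (.12,.15):
        d=np.cos(u(th))*a+np.sin(u(th))*py
        try: arm.move_ptp(M+r*d,rot(y=py,z=-d)); break
        except arm.PlanningError as e: print(n,r,e)
    arm.pause(.2); T=pose(); Q[n]=T; im=arm.get_image('wrist')[:,:,::-1]; cv2.imwrite(f'pics/{n}.png',im)
    ct=cam('wrist',T); tiles.append(crop(im,proj(ct,M+.01*a)))
    for k,pts in (('rim edges y-,y+,x-,x+',[M-.0325*py,M+.0325*py,M-.0325*Rp[:,0],M+.0325*Rp[:,0]]),): print(n,k,[proj(ct,p).round(1).tolist() for p in pts])
np.savez('Q.npz',**Q)
for n in('side','scene'):
    im=arm.get_image(n)[:,:,::-1]; cv2.imwrite(f'pics/{n}12.png',im); tiles.append(crop(im,proj(cam(n),M+.005*a),60,45))
st('end')
cv2.imwrite('pics/mosG.png',np.vstack([np.hstack(tiles[:2]),np.hstack(tiles[2:])]))
```

```text
origin 211 153
w12 rim edges y-,y+,x-,x+ [[228.3, 195.7], [276.3, 182.2], [254.0, 155.0], [254.1, 219.8]]
origin 197 152
w13 rim edges y-,y+,x-,x+ [[232.9, 181.9], [281.0, 195.4], [255.2, 154.6], [255.2, 219.5]]
origin 146 123
origin 176 104
end t 51.67 p [0.5095 0.4659 0.1725] F [ 0.9 -0.4  0.3] M [0.8  0.49 0.01] w 0.0004 gf 0.0
```

View pics/mosG.png

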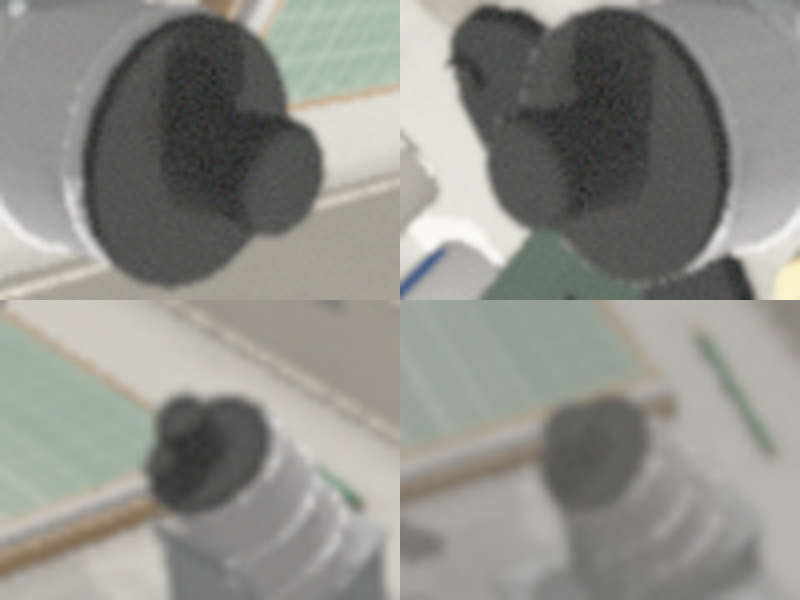

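Composite: in w12 (top left) a bright rim band about 4 px wide shows between the flange edge, crop (85,175), and the rim's outer edge, (67,180). In w13 (top right) it is about 2 px, at (728..736,174). So the flange isn't flat yet and its −y side sits higher. I'll triangulate the stopper's axis from both views.

Run:
```python
from ins import *
M=np.load('M.npy'); Q=np.load('Q.npz'); c12,c13=[cam('wrist',Q[k]) for k in('w12','w13')]
L=lambda p: (Rp.T@(p-M)*1e3).round(1)
k,e1=tri(ray(c12,281.75,197.25),ray(c13,229.5,196.25)); f,e2=tri(ray(c12,258.5,190.5),ray(c13,251.5,188.25))
print('knob top (pot axes, from mouth, mm)',L(k),e1,'flange top',L(f),e2); d=Rp.T@(k-f); print('axis tilt deg x,y',np.degrees(np.arctan2(d[:2],d[2])).round(1))
for n,ct in(('w12',c12),('w13',c13)):
    g=cv2.cvtColor(cv2.imread(f'pics/{n}.png'),cv2.COLOR_BGR2GRAY)
    for z0 in(-.003,0,.003):   # grey profile along the near side, in the mouth plane direction
        pass
    sgn=-1 if n=='w12' else 1
    # profile from pot wall (below the rim) up along the near generatrix at several azimuths
    for az in(-40,0,40):
        w=sgn*Rp[:,1]*np.cos(u(az))+Rp[:,0]*np.sin(u(az))
        print(n,az,[(mm,int(cv2.getRectSubPix(g,(1,1),tuple(proj(ct,M+w*.0335+mm/1e3*Rp[:,2])))[0,0])) for mm in range(-8,13)])
```

```text
knob top (pot axes, from mouth, mm) [ 0.9  0.9 33.4] 0.0005138024552740442 flange top [-0.  -0.1  5.3] 0.000935291445145219
axis tilt deg x,y [1.9 2. ]
w12 -40 [(-8, 92), (-7, 93), (-6, 93), (-5, 91), (-4, 92), (-3, 94), (-2, 98), (-1, 101), (0, 99), (1, 96), (2, 93), (3, 87), (4, 71), (5, 47), (6, 28), (7, 19), (8, 19), (9, 22), (10, 26), (11, 31), (12, 33)]
w12 0 [(-8, 95), (-7, 93), (-6, 94), (-5, 95), (-4, 96), (-3, 102), (-2, 107), (-1, 110), (0, 103), (1, 102), (2, 102), (3, 101), (4, 80), (5, 54), (6, 29), (7, 20), (8, 23), (9, 28), (10, 32), (11, 33), (12, 34)]
w12 40 [(-8, 141), (-7, 139), (-6, 139), (-5, 141), (-4, 147), (-3, 163), (-2, 170), (-1, 173), (0, 169), (1, 158), (2, 144), (3, 119), (4, 95), (5, 72), (6, 48), (7, 41), (8, 40), (9, 38), (10, 36), (11, 36), (12, 36)]
w13 -40 [(-8, 99), (-7, 100), (-6, 100), (-5, 99), (-4, 99), (-3, 99), (-2, 98), (-1, 101), (0, 105), (1, 106), (2, 95), (3, 72), (4, 44), (5, 23), (6, 19), (7, 20), (8, 25), (9, 32), (10, 34), (11, 35), (12, 35)]
w13 0 [(-8, 108), (-7, 106), (-6, 106), (-5, 105), (-4, 102), (-3, 101), (-2, 100), (-1, 100), (0, 101), (1, 104), (2, 96), (3, 78), (4, 47), (5, 29), (6, 19), (7, 21), (8, 28), (9, 31), (10, 34), (11, 35), (12, 35)]
w13 40 [(-8, 177), (-7, 161), (-6, 123), (-5, 106), (-4, 102), (-3, 108), (-2, 109), (-1, 116), (0, 127), (1, 124), (2, 123), (3, 128), (4, 138), (5, 128), (6, 113), (7, 103), (8, 92), (9, 73), (10, 60), (11, 49), (12, 43)]
```

Vision heights in this cell read low (stopper and tray too), so depth alone is ambiguous. The robust step is to press 30 N on the side that seems raised (−x, −y), then on the opposite side, and compare touch heights for flatness.

Run:
```python
from ins import *
M=np.load('M.npy'); a=Rp[:,2]; o=rot(y=Rp[:,1],z=-a)
def press(dx,dy,fmax):
    B=M+Rp[:,0]*dx+Rp[:,1]*dy
    arm.line_to(B+.040*a,v=.12); arm.pause(.1); f0=np.array(arm.sense()['wrist_force']); d=.0385; log=[]
    while d>.029:
        arm.line_to(B+d*a,v=.03); s=arm.sense(); fp=Rp.T@(np.array(s['wrist_force'])-f0); r=((np.array(s['position'])-M)@a)*1e3; log.append((round(r,1),round(fp[2],1)))
        if fp[2]>fmax: break
        d-=.0008
    print((dx,dy),log[-4:],fp.round(1)); arm.line_to(B+.042*a,v=.1)
arm.move_ptp(M+.05*a,o)
press(-.008,-.008,28); press(.008,.008,15); press(0,0,28)
arm.line_to(M+.09*a,v=.15); st('end')
```

```text
(-0.008, -0.008) [(np.float64(37.7), np.float64(-1.6)), (np.float64(37.4), np.float64(8.7)), (np.float64(37.2), np.float64(22.7)), (np.float64(37.1), np.float64(36.4))] [ -7.3 -10.3  36.4]
(0.008, 0.008) [(np.float64(38.4), np.float64(0.9)), (np.float64(37.7), np.float64(1.3)), (np.float64(37.4), np.float64(9.6)), (np.float64(37.2), np.float64(22.7))] [-4.1 -4.6 22.7]
(0, 0) [(np.float64(37.7), np.float64(-1.8)), (np.float64(37.4), np.float64(9.3)), (np.float64(37.3), np.float64(22.9)), (np.float64(37.2), np.float64(37.5))] [ -8.1 -10.1  37.5]
end t 58.47 p [0.5145 0.3815 0.1766] F [ 0.1  0.4 -0.5] M [-0.05  0.64  0.02] w 0.0006 gf 0.0
```

Both sides and the centre touch at the same height (37.4 mm) and none gives under up to 37 N. So the flange sits flat and hard on the rim, and the 3 mm is vision bias. I'm handing in.

Run:
```python
from workcell import arm
print(arm.hand_in())
```

```text
the job is handed in; nothing more can be done
None
```

I dipped the brush without touching the pot, laid it back in both notches with its bristles over the tray, and pushed the black stopper into the open pot. I handed in at about 58 s; no verdict came back. The one doubt is whether the stopper is fully home: its knob touched 3.4 mm higher than my camera estimate of the rim predicted, and a bright rim band showed beside the flange. I put that down to camera bias, because the knob read equally high at three points and stayed put under up to 37 N.

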